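# Press a lens block home on a hand-lever blocker

### The arm

A 7-joint arm with a two-finger parallel gripper is mounted at the origin on a cart in front of the work surface, level with it; the furniture and walls round the work are solid. World frame = base frame: x ahead of the robot, y to its left, z up, the work surface at z = 0. Lengths are in m, angles in degrees, forces in N, time in s.
With the tool pointing down it reaches from about 0.425 to 0.875 m from the base axis. Payload 4.7 kg.
Tool frame: the origin (TCP) lies at the centre of the arm's flange, where the gripper is bolted on; the fingertips stand 182 mm ahead of it and the grasp point (between the pads) lies 164 mm ahead of it (env.grip_depth is the distance from the TCP to the grasp point, in m); z points along the fingers, y is the line along which they close (so a half turn about z gives the same grasp; the last joint's range is limited). The gripper opens to 87 mm and grips with 3 to 60 N. Pads are 19 mm wide; open, the fingers measure 117 mm over their backs; the gripper's body (75 mm by 190 mm) begins 51 mm behind the grasp point.
Start: joints at [-68.405, 18.392, -4.016, 83.108, 1.295, 78.541, -3.26], TCP at [0.231, 0.608, 0.405] pointing down, gripper open.
Joint ranges: [-163.93, 163.93], [-17.29, 119.83], [-79.2, 71.16], [3.27, 140.29], [-89.18, 269.18], [5.43, 117.66], [-154.24, 154.24]. Speed limits (degrees/s): [147.25, 147.25, 180, 180, 180, 180, 180].

### API

Orientations are given as [roll, pitch, yaw] about the fixed x, y, z axes, in that order (R = Rz(yaw) Ry(pitch) Rx(roll)).
In Python, from cell import env gives the robot as it stands. The module is installed in compiled form; this text tells all that it offers.
- The arm moves only by the tool send_rows, never from a script. Its arguments are lists of equal length, an entry for each row: "xyz": the shift along the tool's x, y, z in m, a list of three; "rotation": the turn, a rotation vector about the tool's x, y, z in rad, a list of three; "jaw": the opening, from 0 (shut) to 1 (fully open). A call has 1 to 20 rows; each row shifts and turns the commanded pose from where the row before left it, along the tool's axes as they then stand; what a row does not reach is not made up. A row lasts 1/10 s, in which the tool goes at most 50 mm and 8.59 degrees, less where a joint would pass 70% of its speed; a pose out of reach is approached as far as the arm can. A call is refused whole if a number of a shift passes 0.05 or a number of a turn 0.15, either way. A call with a gripper value outside its range is refused whole. The fingers move at their own pace and stop on an object; "newtons" is the grip in N (left out, the last holds). Time passes only in rows, so rows that do not move let the fingers close. It gives the time, the measured TCP pose, the force, the opening and the grip force at its end, in the units of the state.
- env.get_obs(): the state, without advancing time (a new reading comes with each control period).
- env.read_camera(name): name is "scene" or "top" or "wrist"; returns a dict with "image" (384x512x3 uint8, blue, green, red), "fx", "fy", "cx", "cy" (pixels), "R" (3x3) and "t" (3): a world point X has camera coordinates R X + t. Camera axes: x right, y down, z forward; pixel columns grow to the right and rows downward; lengths in m; the calibration is good to about 2 mm. The wrist camera is an equidistant fisheye: a pixel r from the principal point sees the ray r / f radians off the axis. A picture is of the moment at which its call begins. There is no depth.
- env.sign_off(): hands the job in; it is judged then, once.
The state is a dict: "time_s": time; "qpos": joint angles; "joint_velocities": joint speeds; "effort": joint torques, N m; "tool_pos": TCP position; "tool_rot": TCP orientation; "force": force on the tool from outside, world axes, zero at the start; "wrist_torque": the same for the moment, N m; "grip_width": finger opening in m; "grasp_force": force on a finger pad.
Only numpy, scipy, OpenCV 4.12 (cv2) and the standard library are available. Lean on these libraries where they do the work, as an engineer would, in place of code of your own. Each camera call takes 0.05 s, during which the arm holds its last target. There are 200 camera calls.

### The job

A lens blank with its block stuck lightly on top lies in the shuttle of the hand-lever lens blocker. Push the shuttle fully home under the plunger, pull the lever all the way down to its stop and hold it down for two seconds so that the adhesive takes, then ease the lever slowly back up to rest, in check all the way so that it never flies up. Leave the blocked lens lying in the shuttle under the plunger, and do not disturb the trays and the spare lens near the blocker.

Things in the scene. Friction and masses are not known exactly. Their poses are not given: they have to be found in the camera images.
- blocker: white hand-lever lens blocker fixed on the table: base 180 x 130 mm, column at its rear, head over the middle (72 mm wide, z 145 to 229 mm, its front face 47 mm in front of the origin, i.e. at x = -0.047) and a lever on its +y side. Origin: underside of the base; -x is its front (toward the robot), z up
- press_lever (a joint): the sprung lever on the blocker's +y side. 0 = at rest, pointing to the front and 50 degrees up; grows as it is pulled down; 1.13 rad = on its lower stop, 15 degrees below level. It turns about a level axis along the blocker's y through (0.020, y, 0.185) of the blocker's frame; a spring always drives it back to 0 (about 5 N at the grip at first, 14 N at the bottom), so it flies up if let go
- lever_grip (a point): middle of the black grip at the end of the lever: a level bar 22 mm thick and 74 mm long along the blocker's y, 160 mm from the lever's axis; the point lies on the bar's centre line at y = 0.105 of the blocker's frame, 308 mm above the table at rest and 144 mm at the lower stop
- shuttle (a joint): aluminium slide that carries the lens, running along the blocker's x. 0 = fully home, lens under the plunger; the value is how far it is drawn out to the front (0.050 m at most); moves with 2 N of friction and stays where it is left
- push_pad (a point): centre of the front face of the upright tab at the shuttle's front end: tab 60 mm wide (along the blocker's y), its top 68 mm above the table; this point is 49 mm above the table. Push it toward the blocker's +x. With the shuttle home it lies at x = -0.1575 in the blocker's frame
- lens: clear round lens blank, 66 mm across and 9 mm thick, with a dark red waisted block (24 mm wide, 18 mm high) stuck on its middle; loose in the shuttle's round nest (wall 5 mm high round it). Origin: centre of its underside, z up
- plunger_axis (a point): point on the plunger's axis, 45 mm above the table, fixed to the blocker
- plunger: black foot, 23 mm across, of the sprung plunger in the head, driven down by the lever; its underside (the origin) is 85 mm above the table at rest
- tray_a: bystander: small blue open lens tray, 35 x 58 x 24 mm, origin under its centre
- tray_b: bystander: small blue open lens tray, 35 x 58 x 24 mm, origin under its centre
- next_blank: bystander: spare clear lens blank lying on the table, 66 mm across, 9 mm thick, origin under its centre

How it is judged:
By the outcome, as a careful person would: the job done as asked, in the order asked, and still so for the second after the job is handed in, with the robot touching nothing.
It also fails if it takes over 70 s, if anything falls off the work surface, if the arm or the gripper's body presses on something with over 40 N, if the wrist force passes 120 N, or if a joint passes its speed limit or range.

## Working session

There is one attempt and no reset: what is moved stays moved. The work goes in short steps, Python scripts to look and compute and a tool call to move; the robot and the scene stay as the last step left them, time stands still between calls to the robot, and variables do not carry over. Pictures are saved under pics/ and viewed, at most 10 in all, crops included, and the job is handed in when it is done.

Besides the shell and the picture viewer there is one more tool, called after "Request:" as name(argument=value, ...) on one line, values as JSON. send_rows: Moves the arm, as the interface text tells. Its arguments: {"type":"object","properties":{"xyz":{"type":"array"},"rotation":{"type":"array"},"jaw":{"type":"array"},"newtons":{"type":"number"}},"required":["xyz","rotation","jaw"]}

```bash
mkdir -p pics
python3 - <<'E'
from cell import env
import cv2,numpy as np
o=env.get_obs(); print({k:np.round(v,3).tolist() for k,v in o.items()})
for n in("scene","top"):
    c=env.read_camera(n); cv2.imwrite(f"pics/{n}0.png",c["image"])
    print(n,c["fx"],c["fy"],c["cx"],c["cy"],np.round(c["R"],4).tolist(),np.round(c["t"],4).tolist(), (-np.array(c["R"]).T@c["t"]).round(3))
a=cv2.imread("pics/scene0.png");b=cv2.imread("pics/top0.png")
E
```

```text
{'time_s': 0.0, 'qpos': [-68.406, 18.439, -4.016, 83.174, 1.296, 78.539, -3.259], 'joint_velocities': [-0.051, -0.156, -0.057, 0.007, 0.092, -0.007, -0.038], 'effort': [0.0, -49.128, -0.404, -31.254, -0.064, 0.043, 0.0], 'tool_pos': [0.231, 0.607, 0.404], 'tool_rot': [-179.894, 0.007, 159.216], 'force': [-0.351, 0.655, 0.309], 'wrist_torque': [0.034, 0.022, 0.013], 'grasp_force': 0.0, 'grip_width': 0.087}
scene 418.4874419184098 418.4874419184098 254.74467003231567 202.27690084282344 [[-0.8762, -0.482, 0.0014], [-0.3657, 0.6629, -0.6533], [0.3139, -0.5729, -0.7571]] [0.3015, 0.4911, 1.235] [0.056 0.527 1.255]
top 367.36680716813504 367.36680716813504 259.98271175095044 188.7760474402525 [[-0.3479, -0.9375, 0.0028], [-0.7853, 0.2897, -0.5471], [0.5121, -0.1925, -0.8371]] [-0.1312, 0.559, 0.8699] [-0.052 -0.118  1.034]
```

View pics/scene0.png

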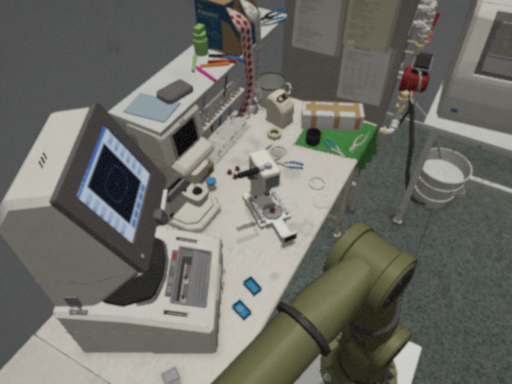

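View pics/top0.png

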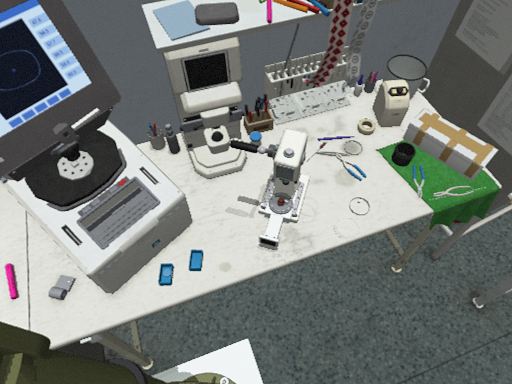

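The scene view shows the blocker at about (265,195) and its black grip near (240,172). In the top view the blocker is at (285,190) and the grip near (243,147). The blue trays lie at (167,273) and (196,260), and the spare lens at about (359,206). I'll enlarge both for pixel picks.

Run:
```python
import cv2,numpy as np
a=cv2.imread("pics/scene0.png")[140:250,215:335];b=cv2.imread("pics/top0.png")[125:255,220:320]
cv2.imwrite("pics/s1.png",cv2.resize(a,None,fx=5,fy=5,interpolation=cv2.INTER_CUBIC))
cv2.imwrite("pics/t1.png",cv2.resize(b,None,fx=4.5,fy=4.5,interpolation=cv2.INTER_CUBIC))
```

```text
(no output)
```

View pics/s1.png

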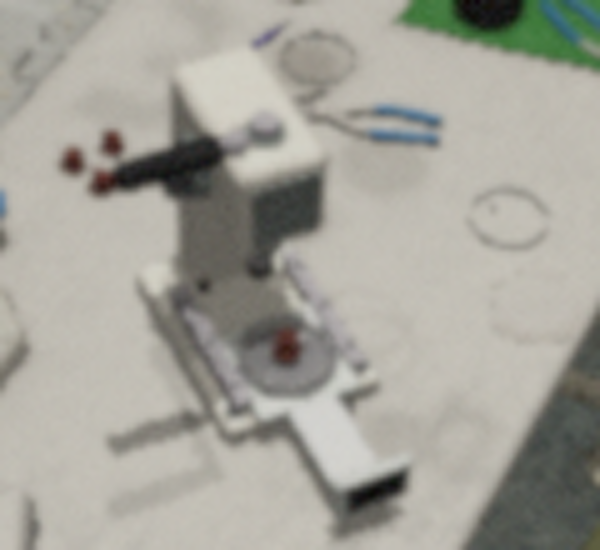

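View pics/t1.png

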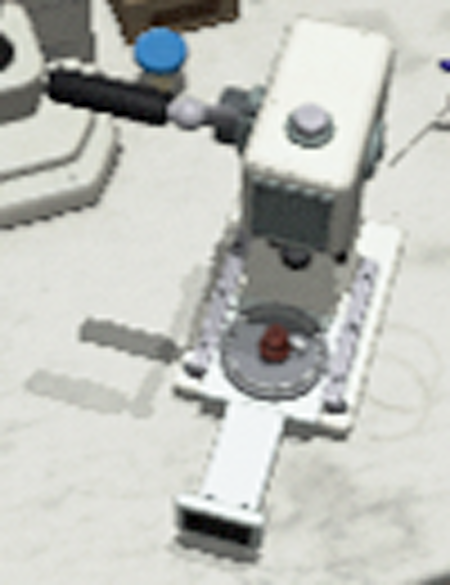

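The crops show the grip, the tab with its black pad, the block, and the head's top corners clearly. I'll triangulate these.

```bash
cat > h.py <<'E'
import numpy as np
from cell import env
C={n:env.read_camera(n) for n in("scene","top")}
def ray(n,u,v):
    c=C[n];R=np.array(c["R"]);t=np.array(c["t"])
    d=R.T@[(u-c["cx"])/c["fx"],(v-c["cy"])/c["fy"],1];return -R.T@t,d/np.linalg.norm(d)
def onz(n,u,v,z):
    o,d=ray(n,u,v);return o+d*(z-o[2])/d[2]
def tri(p,q):
    A=np.zeros((3,3));b=np.zeros(3);L=[ray("scene",*p),ray("top",*q)]
    for o,d in L:
        P=np.eye(3)-np.outer(d,d);A+=P;b+=P@o
    x=np.linalg.solve(A,b);return x,[np.linalg.norm((np.eye(3)-np.outer(d,d))@(x-o))*1e3 for o,d in L][0]
E
python3 - <<'E'
from h import *
S=lambda x,y:(215+(x+.5)/5-.5,140+(y+.5)/5-.5)
T=lambda x,y:(220+(x+.5)/4.5-.5,125+(y+.5)/4.5-.5)
for n,s,t in [("pad",(376,485),(218,525)),("gripfar",(113,175),(50,85)),("gripnear",(220,150),(172,107)),("blocktop",(289,333),(275,330)),
 ("headFR",(325,162),(355,195)),("headFL",(245,185),(246,165)),("headBL",(176,72),(300,20)),("headBR",(248,46),(395,42)),
 ("baseFL",(230,432),(180,385)),("baseFR",(378,378),(348,432)),("tabtopL",(345,490),(178,500)),("tabtopR",(408,460),(264,515))]:
    x,e=tri(S(*s),T(*t)); print(n,x.round(4),round(e,1))
print(onz("top",167,273,.02),onz("top",196,260,.02),onz("top",359,206,.005))
E
```

```text
pad [ 0.3683 -0.3016  0.0532] 0.0
gripfar [ 0.552  -0.2636  0.3067] 2.1
gripnear [ 0.5087 -0.3217  0.305 ] 2.5
blocktop [ 0.4834 -0.3875  0.0677] 1.7
headFR [ 0.4827 -0.4335  0.2056] 0.1
headFL [ 0.5153 -0.3728  0.222 ] 1.2
headBL [ 0.6128 -0.4492  0.2229] 1.7
headBR [ 0.5822 -0.5047  0.2153] 0.3
baseFL [ 0.4973 -0.3232  0.0101] 0.7
baseFR [ 0.4203 -0.4197  0.0144] 0.5
tabtopL [ 0.385  -0.2802  0.0661] 3.0
tabtopR [ 0.359  -0.3298  0.0596] 2.8
[ 0.39025526 -0.00043679  0.02      ] [ 0.39979011 -0.08858171  0.02      ] [ 0.40345866 -0.63297768  0.005     ]
```

Run:
```python
from h import *
for p,z in [((100,285),0),((190,222),.0),((190,205),.1),((20,185),.1),((62,287),.02),((10,280),0),((8,145),.25),((105,45),.4)]: print("top",p,z,onz("top",*p,z).round(3))
for p,z in [((80,350),0),((215,348),0),((170,375),.02),((222,240),.1),((75,305),.15),((165,180),.45),((80,100),.45),((70,200),.45)]: print("scene",p,z,onz("scene",*p,z).round(3))
```

```text
top (100, 285) 0 [0.43 0.19 0.  ]
top (190, 222) 0.0 [ 0.539 -0.103  0.   ]
top (190, 205) 0.1 [ 0.537 -0.119  0.1  ]
top (20, 185) 0.1 [0.786 0.35  0.1  ]
top (62, 287) 0.02 [0.452 0.284 0.02 ]
top (10, 280) 0 [0.535 0.431 0.   ]
top (8, 145) 0.25 [0.804 0.304 0.25 ]
top (105, 45) 0.4 [ 0.93  -0.026  0.4  ]
scene (80, 350) 0 [0.756 0.352 0.   ]
scene (215, 348) 0 [0.4  0.15 0.  ]
scene (170, 375) 0.02 [0.466 0.285 0.02 ]
scene (222, 240) 0.1 [ 0.551 -0.146  0.1  ]
scene (75, 305) 0.15 [0.779 0.283 0.15 ]
scene (165, 180) 0.45 [ 0.637 -0.035  0.45 ]
scene (80, 100) 0.45 [ 1.092 -0.191  0.45 ]
scene (70, 200) 0.45 [0.807 0.139 0.45 ]
```

Request:
send_rows(xyz=[[0, -0.0425, -0.012], [0, -0.0425, -0.012], [0, -0.0425, -0.012], [0, -0.0425, 0], [-0.0479, -0.0024, 0], [-0.0479, -0.0024, 0], [-0.0479, -0.0024, 0], [-0.0479, -0.0024, 0], [-0.0479, -0.0024, 0], [-0.0479, -0.0024, 0], [-0.0479, -0.0024, 0], [-0.0479, -0.0024, 0], [-0.0479, -0.0024, 0], [-0.0479, -0.0024, 0], [-0.0479, -0.0024, 0], [-0.0479, -0.0024, 0], [-0.0479, -0.0024, 0], [-0.0479, -0.0024, 0], [-0.0479, -0.0024, 0], [-0.0479, -0.0024, 0]], rotation=[[0, 0, 0], [0, 0, 0], [0, 0, 0], [0, 0, 0], [0, 0, 0.1], [0, 0, 0.1], [0, 0, 0.1], [0, 0, 0.1], [0, 0, 0.1], [0, 0, 0.1], [0, 0, 0.1], [0, 0, 0.1], [0, 0, 0.1], [0, 0, 0.1], [0, 0, 0.1], [0, 0, 0.1], [0, 0, 0.1], [0, 0, 0.1], [0, 0, 0.1], [0, 0, 0.1]], jaw=[0, 0, 0, 0, 0, 0, 0, 0, 0, 0, 0, 0, 0, 0, 0, 0, 0, 0, 0, 0], newtons=30)

```text
time_s: 2.3
tool_pos: [0.4428, -0.1851, 0.4409]
tool_rot: [180.0, -0.0, 67.3]
force: [0.7, -0.8, -0.1]
grip_width: 0.0
grasp_force: 0.0
```

Request:
send_rows(xyz=[[-0.032, -0.0146, 0], [-0.032, -0.0146, 0], [-0.032, -0.0146, 0], [-0.032, -0.0146, 0], [0, 0, 0], [0, 0, 0], [0, 0, 0.04], [0, 0, 0.04], [0, 0, 0.04], [0, 0, 0.04], [0, 0, 0]], rotation=[[0, 0, 0], [0, 0, 0], [0, 0, 0], [0, 0, 0], [0, 0, 0.122], [0, 0, 0.122], [0, 0, 0], [0, 0, 0], [0, 0, 0], [0, 0, 0], [0, 0, 0]], jaw=[0, 0, 0, 0, 0, 0, 0, 0, 0, 0, 0])

```text
time_s: 3.4
tool_pos: [0.3384, -0.2776, 0.2768]
tool_rot: [-179.5, 0.2, 53.5]
force: [-0.5, 0.2, -0.9]
grip_width: 0.0003
grasp_force: 0.0
```

Run:
```python
from cell import env
import cv2
a=env.read_camera("scene")["image"][140:280,200:360];b=env.read_camera("top")["image"][115:265,200:330]
a=cv2.resize(a,None,fx=3,fy=3,interpolation=2);b=cv2.resize(b,(364,420),interpolation=2)
cv2.imwrite("pics/m2.png",cv2.hconcat([a[:420],b])[:, :800])
```

```text
(no output)
```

View pics/m2.png

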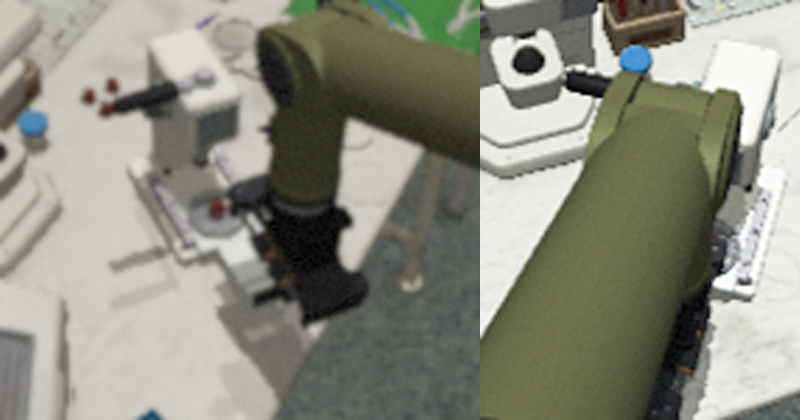

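The scene half shows the gripper just in front of the shuttle's tab, at about (275,290), and above it. Next I lower the tips to z≈0.035 and push, checking the force.

Request:
send_rows(xyz=[[0, 0, 0.03], [0, 0, 0.03], [0, 0, 0], [0, 0.01, 0], [0, 0.006, 0], [0, 0.004, 0], [0, 0.004, 0], [0, 0.004, 0], [0, 0.004, 0], [0, 0.004, 0], [0, 0, 0]], rotation=[[0, 0, 0], [0, 0, 0], [0, 0, 0], [0, 0, 0], [0, 0, 0], [0, 0, 0], [0, 0, 0], [0, 0, 0], [0, 0, 0], [0, 0, 0], [0, 0, 0]], jaw=[0, 0, 0, 0, 0, 0, 0, 0, 0, 0, 0])

```text
time_s: 4.6
tool_pos: [0.37, -0.3008, 0.2207]
tool_rot: [180.0, 0.0, 53.6]
force: [0.4, -0.6, 0.2]
grip_width: 0.0007
grasp_force: 0.0
```

Request:
send_rows(xyz=[[0, 0.004, 0], [0, 0.004, 0], [0, 0.004, 0], [0, 0.004, 0], [0, 0.004, 0], [0, 0.004, 0], [0, 0.004, 0]], rotation=[[0, 0, 0], [0, 0, 0], [0, 0, 0], [0, 0, 0], [0, 0, 0], [0, 0, 0], [0, 0, 0]], jaw=[0, 0, 0, 0, 0, 0, 0])

```text
time_s: 5.3
tool_pos: [0.3922, -0.3174, 0.2206]
tool_rot: [-180.0, 0.0, 53.6]
force: [-2.9, 0.3, 0.0]
grip_width: 0.0004
grasp_force: 1.1
```

Request:
send_rows(xyz=[[0, 0.003, 0], [0, 0.002, 0], [0, 0.001, 0]], rotation=[[0, 0, 0], [0, 0, 0], [0, 0, 0]], jaw=[0, 0, 0])

```text
time_s: 5.6
tool_pos: [0.397, -0.3208, 0.2207]
tool_rot: [-180.0, 0.0, 53.6]
force: [-2.3, -0.3, 0.4]
grip_width: 0.0006
grasp_force: 1.0
```

Request:
send_rows(xyz=[[0, 0.001, 0], [0, 0.001, 0], [0, 0.001, 0]], rotation=[[0, 0, 0], [0, 0, 0], [0, 0, 0]], jaw=[0, 0, 0])

```text
time_s: 5.9
tool_pos: [0.3993, -0.3224, 0.2207]
tool_rot: [-180.0, -0.0, 53.6]
force: [-1.8, -0.1, 0.2]
grip_width: 0.0006
grasp_force: 1.0
```

Request:
send_rows(xyz=[[0, 0.001, 0], [0, 0.001, 0], [0, 0.001, 0]], rotation=[[0, 0, 0], [0, 0, 0], [0, 0, 0]], jaw=[0, 0, 0])

```text
time_s: 6.2
tool_pos: [0.4006, -0.3235, 0.2205]
tool_rot: [-179.7, -0.1, 53.6]
force: [-9.3, 6.0, 8.4]
grip_width: 0.0005
grasp_force: 6.2
```

Request:
send_rows(xyz=[[0, 0.001, 0], [0, 0, 0], [0, -0.01, 0], [0, -0.03, 0], [0, -0.02, 0], [0, 0, -0.045], [0, 0, -0.045], [0, 0, -0.045], [0, 0, -0.045], [0, 0, -0.045], [0, 0, -0.045], [0, 0, 0]], rotation=[[0, 0, 0], [0, 0, 0], [0, 0, 0], [0, 0, 0], [0, 0, 0], [0, 0, 0], [0, 0, 0], [0, 0, 0], [0, 0, 0], [0, 0, 0], [0, 0, 0], [0, 0, 0]], jaw=[0, 0, 0, 0, 0, 0, 0, 0, 0, 0, 0, 0])

```text
time_s: 7.4
tool_pos: [0.3554, -0.2902, 0.497]
tool_rot: [179.3, -0.3, 53.6]
force: [0.6, -1.3, -0.2]
grip_width: 0.0003
grasp_force: 0.0
```

Run:
```python
from h import *
import cv2
print(env.get_obs()["tool_pos"],env.get_obs()["force"])
I={n:C[n]["image"] for n in C}
a=cv2.resize(I["scene"][140:250,200:320],None,fx=3.3,fy=3.3,interpolation=2);b=cv2.resize(I["top"][125:245,220:320],None,fx=3.3,fy=3.3,interpolation=2)
h=min(len(a),len(b));cv2.imwrite("pics/m3.png",cv2.hconcat([a[:h],b[:h]]))
# grip: dark blob near prior pixels, from the first pictures
P={}
for n,(x0,x1,y0,y1) in {"scene":(232,262,164,182),"top":(226,262,136,156)}.items():
    g=cv2.imread(f"pics/{n}0.png").max(2)[y0:y1,x0:x1]
    k,l,s,c=cv2.connectedComponentsWithStats((g<70).astype(np.uint8));i=1+s[1:,4].argmax()
    print(n,s[i],c[i]+[x0,y0]);P[n]=c[i]+[x0,y0]
print(tri(P["scene"],P["top"]))
print([onz(n,*P[n],.308).round(4) for n in P])
```

```text
[ 0.35458687 -0.2893485   0.49174378] [ 0.18251635  0.19755161 -1.16227672]
scene [  3   4  25  11 146] [249.26712329 173.30136986]
top [  3   4  30  13 206] [243.9368932  146.06796117]
(array([ 0.52546352, -0.29016345,  0.30801712]), np.float64(2.646885696235855))
[array([ 0.5228, -0.2878,  0.308 ]), array([ 0.5287, -0.2915,  0.308 ])]
```

View pics/m3.png

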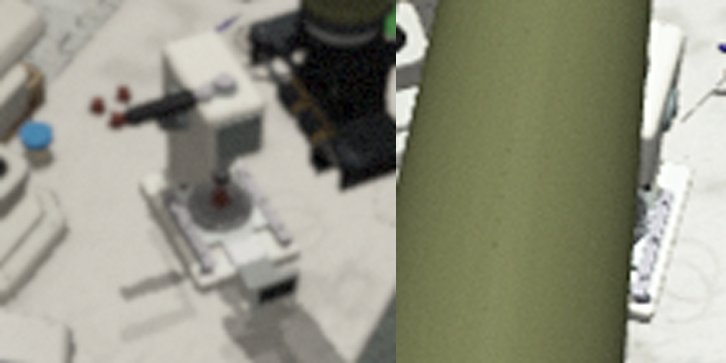

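The shuttle is home: the tab is at (275,290) in the left half and the block sits under the plunger at (220,190). I'll move above the grip and straddle it lightly to locate it.

Request:
send_rows(xyz=[[0, 0, -0.04], [0.0203, 0.0283, 0], [0.0203, 0.0283, 0], [0.0203, 0.0283, 0], [0.0203, 0.0283, 0], [0.0203, 0.0283, 0], [0, 0, 0], [0, 0, 0]], rotation=[[0, 0, 0], [0, 0, 0], [0, 0, 0], [0, 0, 0], [0, 0, 0], [0, 0, 0], [0, 0, 0], [0, 0, 0]], jaw=[0.52, 0.52, 0.52, 0.52, 0.52, 0.52, 0.52, 0.52])

```text
time_s: 8.3
tool_pos: [0.5291, -0.2912, 0.5282]
tool_rot: [-179.8, 0.2, 53.6]
force: [-1.2, 0.3, 0.5]
grip_width: 0.0445
grasp_force: 0.0
```

Run:
```python
from h import *
import cv2
o=env.get_obs();print(o["tool_pos"],o["tool_rot"],o["force"],o["grip_width"])
w=env.read_camera("wrist");print(w["fx"],w["cx"],w["cy"])
a=cv2.resize(C["scene"]["image"][90:240,190:310],None,fx=2.56,fy=2.56,interpolation=2)
cv2.imwrite("pics/m4.png",cv2.hconcat([w["image"][:384,70:],a]))
```

```text
[ 0.52716717 -0.2924209   0.53018665] [-1.79947747e+02  1.09611385e-02  5.34511888e+01] [-0.75636319 -0.79077277  0.3758377 ] 0.04492284717922928
297.3186396354542 256.9224218749843 191.9066731375871
```

View pics/m4.png

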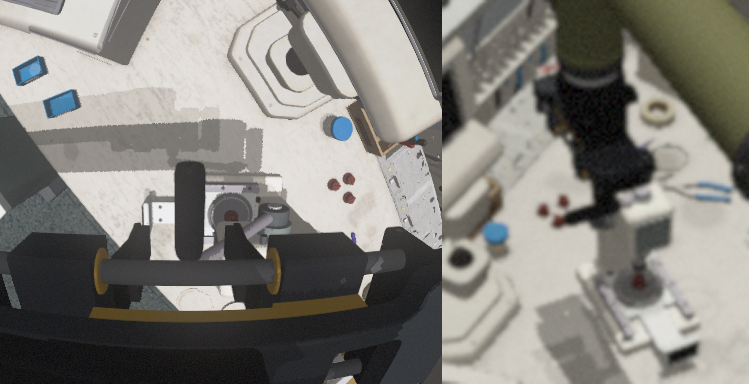

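The wrist view shows the grip bar at column 190, rows 162–260, centred between the fingers at columns 138 and 240. I'll check where it lies along the bar.

Run:
```python
from cell import env
import numpy as np
w=env.read_camera("wrist");o=env.get_obs();print(o["tool_pos"],o["tool_rot"])
R=np.array(w["R"]);c=-R.T@w["t"];y=np.radians(o["tool_rot"][2])
for u,v in [(260,165),(260,210),(259,256)]:
    p=np.array([u-w["cx"],v-w["cy"]]);r=np.hypot(*p);th=r/w["fx"]
    d=R.T@np.r_[p/r*np.sin(th),np.cos(th)];z=.319 if v==210 else .312
    X=c+d*(z-c[2])/d[2];e=X-o["tool_pos"];print(X.round(4),"tool x,y:",round(e[0]*np.cos(y)+e[1]*np.sin(y),4),round(e[0]*np.sin(y)-e[1]*np.cos(y),4))
```

```text
[ 0.52682847 -0.2925099   0.53119715] [ 1.79971189e+02 -8.92261686e-02  5.34582609e+01]
[ 0.5512 -0.2632  0.312 ] tool x,y: 0.0381 0.0021
[ 0.5334 -0.2871  0.319 ] tool x,y: 0.0082 0.0021
[ 0.5094 -0.3186  0.312 ] tool x,y: -0.0313 0.0016
```

Request:
send_rows(xyz=[[0.0035, 0.002, 0], [0, 0, 0], [0, 0, 0], [0, 0, 0.012], [0, 0, 0.01], [0, 0, 0.004], [0, 0, 0.003], [0, 0, 0.002], [0, 0, 0.002]], rotation=[[0, 0, 0], [0, 0, 0], [0, 0, 0], [0, 0, 0], [0, 0, 0], [0, 0, 0], [0, 0, 0], [0, 0, 0], [0, 0, 0]], jaw=[0.16, 0.16, 0.16, 0.16, 0.16, 0.16, 0.16, 0.16, 0.16], newtons=40)

```text
time_s: 9.4
tool_pos: [0.532, -0.29, 0.4986]
tool_rot: [180.0, -0.0, 53.6]
force: [-2.1, 2.0, 10.1]
grip_width: 0.0138
grasp_force: 5.1
```

Request:
send_rows(xyz=[[0, -0.0051, 0.0047], [0, -0.0051, 0.0047], [0, -0.0047, 0.0051], [0, -0.0047, 0.0052], [0, -0.0043, 0.0055], [0, -0.0042, 0.0056], [0, -0.0038, 0.0058], [0, -0.0037, 0.006]], rotation=[[0, 0, 0], [0, 0, 0], [0, 0, 0], [0, 0, 0], [0, 0, 0], [0, 0, 0], [0, 0, 0], [0, 0, 0]], jaw=[0.16, 0.16, 0.16, 0.16, 0.16, 0.16, 0.16, 0.16])

```text
time_s: 10.2
tool_pos: [0.5033, -0.2687, 0.4577]
tool_rot: [179.9, -0.2, 53.6]
force: [-3.6, 3.3, 11.8]
grip_width: 0.0141
grasp_force: 7.4
```

Request:
send_rows(xyz=[[0, -0.0033, 0.0061], [0, -0.0032, 0.0063], [0, -0.0028, 0.0064], [0, -0.0026, 0.0065], [0, -0.0022, 0.0066], [0, -0.002, 0.0067], [0, -0.0016, 0.0068], [0, -0.0014, 0.0068], [0, -0.001, 0.0069], [0, -0.0008, 0.0069], [0, -0.0004, 0.007], [0, -0.0002, 0.007]], rotation=[[0, 0, 0], [0, 0, 0], [0, 0, 0], [0, 0, 0], [0, 0, 0], [0, 0, 0], [0, 0, 0], [0, 0, 0], [0, 0, 0], [0, 0, 0], [0, 0, 0], [0, 0, 0]], jaw=[0.16, 0.16, 0.16, 0.16, 0.16, 0.16, 0.16, 0.16, 0.16, 0.16, 0.16, 0.16])

```text
time_s: 11.4
tool_pos: [0.4859, -0.2554, 0.3765]
tool_rot: [-179.9, -0.1, 53.6]
force: [-4.8, 4.3, 12.3]
grip_width: 0.0138
grasp_force: 7.8
```

Request:
send_rows(xyz=[[0, 0.0002, 0.007], [0, 0.0004, 0.0069], [0, 0.0008, 0.0069], [0, 0.001, 0.0069], [0, 0.0011, 0.005], [0, 0.001, 0.004], [0, 0.0007, 0.003]], rotation=[[0, 0, 0], [0, 0, 0], [0, 0, 0], [0, 0, 0], [0, 0, 0], [0, 0, 0], [0, 0, 0]], jaw=[0.16, 0.16, 0.16, 0.16, 0.16, 0.16, 0.16])

```text
time_s: 12.1
tool_pos: [0.4899, -0.2583, 0.3366]
tool_rot: [-179.7, -0.1, 53.6]
force: [-7.5, 6.6, 13.2]
grip_width: 0.014
grasp_force: 9.1
```

Request:
send_rows(xyz=[[0, 0.0004, 0.0015], [0, 0.0002, 0.001], [0, 0, 0.001], [0, 0, 0]], rotation=[[0, 0, 0], [0, 0, 0], [0, 0, 0], [0, 0, 0]], jaw=[0.16, 0.16, 0.16, 0.16])

```text
time_s: 12.5
tool_pos: [0.4903, -0.2588, 0.3341]
tool_rot: [-179.7, -0.2, 53.6]
force: [-8.8, 7.3, 18.4]
grip_width: 0.0141
grasp_force: 11.2
```

Request:
send_rows(xyz=[[0, 0, 0.001], [0, 0, 0.001], [0, 0, 0]], rotation=[[0, 0, 0], [0, 0, 0], [0, 0, 0]], jaw=[0.16, 0.16, 0.16])

```text
time_s: 12.8
tool_pos: [0.4904, -0.259, 0.3335]
tool_rot: [-179.7, -0.2, 53.6]
force: [-12.0, 9.3, 27.2]
grip_width: 0.014
grasp_force: 16.1
```

The force is rising steeply with almost no travel, so the lever is on its stop. Now I hold it there.

Request:
send_rows(xyz=[[0, 0, 0], [0, 0, 0], [0, 0, 0], [0, 0, 0], [0, 0, 0], [0, 0, 0], [0, 0, 0], [0, 0, 0], [0, 0, 0], [0, 0, 0], [0, 0, 0], [0, 0, 0], [0, 0, 0], [0, 0, 0], [0, 0, 0], [0, 0, 0], [0, 0, 0], [0, 0, 0], [0, 0, 0], [0, 0, 0]], rotation=[[0, 0, 0], [0, 0, 0], [0, 0, 0], [0, 0, 0], [0, 0, 0], [0, 0, 0], [0, 0, 0], [0, 0, 0], [0, 0, 0], [0, 0, 0], [0, 0, 0], [0, 0, 0], [0, 0, 0], [0, 0, 0], [0, 0, 0], [0, 0, 0], [0, 0, 0], [0, 0, 0], [0, 0, 0], [0, 0, 0]], jaw=[0.16, 0.16, 0.16, 0.16, 0.16, 0.16, 0.16, 0.16, 0.16, 0.16, 0.16, 0.16, 0.16, 0.16, 0.16, 0.16, 0.16, 0.16, 0.16, 0.16])

```text
time_s: 14.8
tool_pos: [0.4903, -0.259, 0.3335]
tool_rot: [-179.7, -0.2, 53.6]
force: [-10.9, 9.3, 26.1]
grip_width: 0.0141
grasp_force: 16.0
```

Request:
send_rows(xyz=[[0, 0, 0], [0, 0, 0], [0, 0, 0], [0, 0, 0], [0, 0, 0], [0, 0, 0]], rotation=[[0, 0, 0], [0, 0, 0], [0, 0, 0], [0, 0, 0], [0, 0, 0], [0, 0, 0]], jaw=[0.16, 0.16, 0.16, 0.16, 0.16, 0.16])

```text
time_s: 15.4
tool_pos: [0.4904, -0.259, 0.3335]
tool_rot: [-179.7, -0.2, 53.6]
force: [-12.0, 8.1, 27.1]
grip_width: 0.0137
grasp_force: 16.0
```

Request:
send_rows(xyz=[[0, 0, -0.0015], [0, 0, -0.0015], [0, -0.0009, -0.0034], [0, -0.0008, -0.0034], [0, -0.0007, -0.0034], [0, -0.0006, -0.0034], [0, -0.0006, -0.0035], [0, -0.0005, -0.0035], [0, -0.0004, -0.0035], [0, -0.0003, -0.0035], [0, -0.0002, -0.0035], [0, -0.0002, -0.0035], [0, -0.0001, -0.0035], [0, 0, -0.0035]], rotation=[[0, 0, 0], [0, 0, 0], [0, 0, 0], [0, 0, 0], [0, 0, 0], [0, 0, 0], [0, 0, 0], [0, 0, 0], [0, 0, 0], [0, 0, 0], [0, 0, 0], [0, 0, 0], [0, 0, 0], [0, 0, 0]], jaw=[0.16, 0.16, 0.16, 0.16, 0.16, 0.16, 0.16, 0.16, 0.16, 0.16, 0.16, 0.16, 0.16, 0.16])

```text
time_s: 16.8
tool_pos: [0.4868, -0.2561, 0.3766]
tool_rot: [180.0, -0.1, 53.6]
force: [-2.4, 3.6, 9.7]
grip_width: 0.0141
grasp_force: 5.2
```

Request:
send_rows(xyz=[[0, 0.0001, -0.0035], [0, 0.0001, -0.0035], [0, 0.0002, -0.0035], [0, 0.0002, -0.0035], [0, 0.0003, -0.0035], [0, 0.0004, -0.0035], [0, 0.0005, -0.0034], [0, 0.0006, -0.0034], [0, 0.0007, -0.0034], [0, 0.0007, -0.0034], [0, 0.0008, -0.0034], [0, 0.0008, -0.0034], [0, 0.0009, -0.0034], [0, 0.001, -0.0033], [0, 0.0011, -0.0033], [0, 0.0012, -0.0033], [0, 0.0012, -0.0033], [0, 0.0013, -0.0032], [0, 0.0014, -0.0032], [0, 0.0014, -0.0032]], rotation=[[0, 0, 0], [0, 0, 0], [0, 0, 0], [0, 0, 0], [0, 0, 0], [0, 0, 0], [0, 0, 0], [0, 0, 0], [0, 0, 0], [0, 0, 0], [0, 0, 0], [0, 0, 0], [0, 0, 0], [0, 0, 0], [0, 0, 0], [0, 0, 0], [0, 0, 0], [0, 0, 0], [0, 0, 0], [0, 0, 0]], jaw=[0.16, 0.16, 0.16, 0.16, 0.16, 0.16, 0.16, 0.16, 0.16, 0.16, 0.16, 0.16, 0.16, 0.16, 0.16, 0.16, 0.16, 0.16, 0.16, 0.16])

```text
time_s: 18.8
tool_pos: [0.4996, -0.266, 0.4446]
tool_rot: [179.6, -0.1, 53.6]
force: [2.6, -1.6, 5.1]
grip_width: 0.0141
grasp_force: 2.4
```

Request:
send_rows(xyz=[[0, 0.0015, -0.0032], [0, 0.0016, -0.0031], [0, 0.0016, -0.0031], [0, 0.0017, -0.003], [0, 0.0018, -0.003], [0, 0.0018, -0.003], [0, 0.0019, -0.0029], [0, 0.002, -0.0029], [0, 0.002, -0.0028], [0, 0.0021, -0.0028], [0, 0.0022, -0.0028], [0, 0.0022, -0.0027], [0, 0.0023, -0.0026], [0, 0.0023, -0.0026], [0, 0.0024, -0.0026], [0, 0.0024, -0.0025]], rotation=[[0, 0, 0], [0, 0, 0], [0, 0, 0], [0, 0, 0], [0, 0, 0], [0, 0, 0], [0, 0, 0], [0, 0, 0], [0, 0, 0], [0, 0, 0], [0, 0, 0], [0, 0, 0], [0, 0, 0], [0, 0, 0], [0, 0, 0], [0, 0, 0]], jaw=[0.16, 0.16, 0.16, 0.16, 0.16, 0.16, 0.16, 0.16, 0.16, 0.16, 0.16, 0.16, 0.16, 0.16, 0.16, 0.16])

```text
time_s: 20.4
tool_pos: [0.524, -0.2842, 0.4879]
tool_rot: [-179.9, 0.0, 53.6]
force: [1.3, -1.0, 5.3]
grip_width: 0.0141
grasp_force: 2.1
```

Request:
send_rows(xyz=[[0, 0.0025, -0.0024], [0, 0.0025, -0.0024], [0, 0.002, -0.0018], [0, 0.0015, -0.0014], [0, 0.001, -0.001], [0, 0.0007, -0.0008], [0, 0.0004, -0.0006], [0, 0, -0.0006], [0, 0, -0.0006], [0, 0, -0.0006]], rotation=[[0, 0, 0], [0, 0, 0], [0, 0, 0], [0, 0, 0], [0, 0, 0], [0, 0, 0], [0, 0, 0], [0, 0, 0], [0, 0, 0], [0, 0, 0]], jaw=[0.16, 0.16, 0.16, 0.16, 0.16, 0.16, 0.16, 0.16, 0.16, 0.16])

```text
time_s: 21.4
tool_pos: [0.5324, -0.2899, 0.4992]
tool_rot: [-179.8, -0.0, 53.6]
force: [-1.5, 0.6, 0.3]
grip_width: 0.0141
grasp_force: 0.1
```

Contact faded out at the rest height. I'll lift off slowly and check.

Request:
send_rows(xyz=[[0, 0, -0.001], [0, 0, -0.001], [0, 0, -0.002], [0, 0, -0.004], [0, 0, -0.01], [0, 0, -0.02], [0, -0.03, -0.01], [0, -0.04, 0], [0, -0.04, 0], [0, -0.04, 0], [0, 0, 0], [0, 0, 0]], rotation=[[0, 0, 0], [0, 0, 0], [0, 0, 0], [0, 0, 0], [0, 0, 0], [0, 0, 0], [0, 0, 0], [0, 0, 0], [0, 0, 0], [0, 0, 0], [0, 0, 0], [0, 0, 0]], jaw=[0.16, 0.16, 0.16, 0.16, 0.16, 0.16, 0.16, 0.16, 0.16, 0.16, 0.16, 0.16])

```text
time_s: 22.6
tool_pos: [0.4112, -0.2018, 0.5492]
tool_rot: [179.9, -0.2, 53.6]
force: [0.6, -1.1, -0.5]
grip_width: 0.0142
grasp_force: 0.0
```

Run:
```python
from h import *
import cv2
o=env.get_obs();print(o["tool_pos"],o["force"])
cv2.imwrite("pics/m5.png",cv2.resize(C["scene"]["image"][130:250,200:350],None,fx=5,fy=5,interpolation=2))
```

```text
[ 0.41241657 -0.20189721  0.54841182] [ 0.04767303 -0.00407797 -0.20258772]
```

View pics/m5.png

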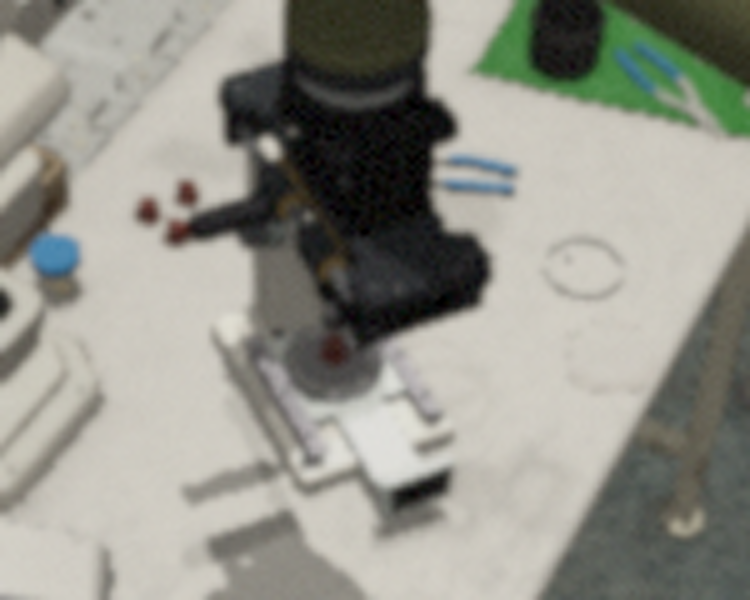

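The grip is back at its rest pixel, (238,175) in the full frame. The block is still under the plunger at about (267,199), and the spare lens is untouched at (585,268) in the crop.

```bash
python3 -c "
from cell import env
print(env.sign_off())"
```

```text
the job is handed in; nothing more can be done
None
```

The job is handed in: shuttle pushed home, lever held on its stop for over 2.5 s and eased back to rest with the fingers on it, and the blocked lens left under the plunger at about 23 s of the 70 s; I kept clear of the trays and spare lens, but only the lens was in the last picture.

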